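Reset a tripped bench power unit

TASK

The grey bench power unit has tripped. Put the carton that was left on its clear window flat into the white tray, swing the window upright, turn the red handle anticlockwise past OFF right to its RESET stop, then clockwise to ON, and shut the window fully again. Leave the sharps bin, the bottle and the tip box where they stand.

Things in the scene. Friction and masses are not known exactly. Their poses are not given: they have to be found in the camera images.
- unit: Grey bench power unit, fixed: case 200 (x) by 190 (y) by 105 mm high. Origin: centre of its underside, on the bench. +x points from its front (tab) to its rear (hinge, sockets), +y to its left seen from the front. In its top, centred: a square open well 140 by 140 mm, 42 mm deep, under a clear window; on its floor a yellow plate (top 66 mm above the bench) with a red handle.
- handle_axis (a point): Point on the red handle's vertical turning axis, at a good height to grip: 89 mm above the bench, over the unit's origin. The handle is an upright bar 76 mm long, 14 mm thick, from 72 to 100 mm above the bench, on a round foot; it reaches 42 mm from the axis at its pointer end (white line on top), 34 mm at the other.
- handle (a joint): Handle angle, rad, clockwise from above. Pointer at: OFF 0 (black mark, unit's +y); tripped 0.785 (white; starts within 0.09 of it); ON 1.571 (green, unit's +x, at its stop); RESET stop -0.35 (blue, 20 degrees beyond OFF). OFF, tripped and ON are sprung detents (0.2 N m to leave; it snaps to the nearest). RESET is against a spring (0.2 to 0.3 N m); let go, it returns to OFF.
- window (a joint): Opening angle of the clear window, rad: 0 shut, 1.571 upright, stop 1.85. A clear plate with grey rim, 160 by 160 by 5 mm, top 110 mm above the bench when shut, hinged along the unit's y at the rear of the well; its front edge swings up and to the rear. Stiff hinge: it stays where it is left and takes 1 to 2 N at the tab.
- window_hinge (a point): Middle of the window's hinge line, fixed on the unit: 82 mm behind the unit's origin (+x), 107.5 mm above the bench. The hinge line runs along the unit's y.
- window_tab (a point): Point to pinch on the blue pull tab that sticks out of the middle of the window's front edge, in the window's plane. The tab is 30 mm wide (unit's y), 6 mm thick, from 42 mm before this point to 16 mm beyond it. 204 mm from the hinge line; when shut 22 mm in front of the unit's front face, 107.5 mm above the bench. Upright, the tab points up.
- carton: White carton with a blue band, 110 (x) by 60 (y) by 50 mm high, about 180 g, loose, lying flat on the shut window at the start. Origin: centre of its underside.
- tray: Fixed shallow white tray, 190 (x) by 140 (y) by 20 mm high outside, walls and floor 5 mm thick, open on top, to the left or the right of the unit. Origin: centre of its underside on the bench.
- sharps_bin: Bystander: yellow sharps bin with white lid, 112 by 112 by 164 mm high, loose, beside the unit, on the other side from the tray. Origin: centre of its underside.
- bottle: Bystander: amber bottle with blue cap, 56 mm in diameter, 110 mm high, loose, in front of the unit to one side of the tab. Origin: centre of its underside.
- tip_box: Bystander: blue pipette tip box with white lid, 90 by 82 by 66 mm high, loose, in front of the unit on the other side of the tab. Origin: centre of its underside.
Things that resemble listed ones, but are neither listed nor needed, are in the scene too. What is shaped like the carton but green is not meant. Leave any blue or pink look-alike of the tray alone.

How it is judged:
On the way, in this order (a step that is already met when the one before it is completed fails the run):
1. the carton lies flat in the tray, let go (z of carton in the frame of tray below 0.01 m and horizontal distance between carton and tray below 0.08 m and angle between carton's own z axis and vertical below 0.1 rad and contact force between carton and the fingers below 0.1 N), for 0.2 s.
2. the window is open by more than 1.0 rad (value of joint window above 1 rad), for 0.2 s.
3. the handle is at RESET (beyond -0.25 rad) (value of joint handle below -0.25 rad), for 0.1 s.
4. the handle is at ON (over 1.48 rad) (value of joint handle above 1.48 rad), for 0.2 s.
At the end, for the whole second after the job is handed in: The handle stands at ON (within 0.09 rad), the window is shut (under 0.05 rad), the carton lies flat and at rest on the tray's floor, and the sharps bin, bottle and tip box stand upright where they were (within 20 mm) (value of joint handle above 1.48 rad and value of joint window below 0.05 rad and z of carton in the frame of tray below 0.01 m and horizontal distance between carton and tray below 0.08 m and angle between carton's own z axis and vertical below 0.1 rad and linear speed of carton below 0.02 m/s); the robot touches nothing.
It fails at once if the sharps bin is shifted by more than 20 mm or tipped (distance of sharps_bin from where it was at the start of the episode above 0.02 m or angle between sharps_bin's own z axis and vertical above 0.3 rad).
It fails at once if the bottle is shifted by more than 20 mm or tipped (distance of bottle from where it was at the start of the episode above 0.02 m or angle between bottle's own z axis and vertical above 0.3 rad).
It fails at once if the tip box is shifted by more than 20 mm or tipped (distance of tip_box from where it was at the start of the episode above 0.02 m or angle between tip_box's own z axis and vertical above 0.3 rad).
It also fails if it takes over 72 s, if anything falls off the work surface, if the arm or the gripper's body presses on something with over 40 N, if the wrist force passes 120 N, or if a joint passes its speed limit or range.

ROBOT

A 6-joint arm with a two-finger parallel gripper is mounted at the origin on the work surface. World frame = base frame: x ahead of the robot, y to its left, z up, the work surface at z = 0. Lengths are in m, angles in rad, forces in N, time in s.
With the tool pointing down it reaches from about 0.3 to 0.775 m from the base axis. Payload 14.6 kg.
Tool frame: the origin (TCP) lies on the centre line of the jaws, within the pads' length; the fingertips stand 14 mm ahead of it and the grasp point (between the pads) lies 5 mm behind it; z points along the fingers, y is the line along which they close (so a half turn about z gives the same grasp; the last joint's range is limited). The gripper opens to 85 mm and grips with 20 to 120 N. Pads are 22 mm wide; open, the fingers measure 114 mm over their backs; the gripper's body (76 mm by 85 mm) begins 54 mm behind the grasp point. The pads swing forward as they close: fully open they stand 13 mm farther back than shut.
Start: joints at [-1.347, 0.3, 1.521, -0, 1.321, -0.067], TCP at [0.158, -0.527, 0.245] pointing down, gripper open.
Joint ranges: [-3.03, 3.03], [-0.79, 2.21], [0.23, 2.52], [-1.04, 4.18], [0, 3.07], [-2.55, 2.55]. Speed limits (rad/s): [2.22, 2.22, 2.57, 3.14, 3.14, 3.14].

INTERFACE

Orientations are given as a unit quaternion [x, y, z, w].
In Python, from bench import bot gives the robot as it stands.
- The arm moves only by the shell command python3 -m inch 'ROWS' [OPENING]. ROWS is JSON, a list of rows, each a list of 4 numbers: the shift along the tool's x, y, z in cm, then the turn about the tool's z in degrees. In form: [[dx, dy, dz, spin], ...]. A call has 1 to 10 rows; each row shifts and turns the commanded pose from where the row before left it, along the tool's axes as they then stand; what a row does not reach is not made up. A row lasts 1/10 s, in which the tool goes at most 50 mm and 8.59 degrees, less where a joint would pass 70% of its speed; a pose out of reach is approached as far as the arm can. A call is refused whole if a number of a shift passes 5 or a number of a turn 8.59, either way. A call with a gripper value outside its range is refused whole. OPENING is the opening, from 0 (shut) to 1 (fully open), set as the call begins (- or left out, the last holds). The fingers move at their own pace and stop on an object; the grip force is fixed at half the most. Time passes only in rows, so rows that do not move let the fingers close. It gives the time, the measured TCP pose, the force, the opening and the grip force at its end, in the units of the state.
- bot.get_state(): the state, without advancing time (a new reading comes with each control period).
- bot.grab_frame(name): name is "scene" or "side" or "wrist"; returns (picture, depth): 480x640x3 uint8, blue, green, red; 480x640 float32, m along the optical axis (not along the pixel's ray), 0 where there is no reading.
- bot.get_calibration(name): a dict with "vertical_fov" (degrees; the focal length in pixels is half the picture's height over the tangent of half this angle, whatever the lens; pixels are square), "cx", "cy" (the principal point, pixels), "eye" and "orientation" of the camera in the world; the wrist camera has in their place "mount" (4x4, takes a point from camera to tool coordinates, whose origin is the TCP and whose axes are the flange's). Camera axes: x right, y down, z forward; pixel columns grow to the right and rows downward; lengths in m; the calibration is good to about 2 mm. A picture is of the moment at which its call begins: read the wrist's pose just before it. get_calibration takes no time and is no camera call.
- bot.hand_in(): hands the job in; it is judged then, once.
Trained networks look in the newest picture that a camera, given by its name, has taken for a name from the list of things; names that differ only in an ending like _2 or _b are one class to them, and where a whole thing is asked for, a point or a joint stands for the part that bears it (a point fixed in the world has none). Each returns a list of dicts, best first, with "score" (0 to 1); they miss things now and then, are a little off and sometimes report something else, mostly with a low value. They report only what shows in the picture. A call takes as long as a camera call. They do not tell look-alikes from the thing itself.
- bot.spot_in(camera, name): "position" ([x, y, z] in m, in world coordinates, good to about 4 mm: the middle of the surface that is visible of it).
- bot.masks_of(camera, name): "mask" (480x640 bool, what is visible of it).
The state is a dict: "time": time; "q": joint angles; "qvel": joint speeds; "joint_efforts": joint torques, N m; "tcp_pos": TCP position; "eef_rot": TCP orientation; "wrist_force": force on the tool from outside, world axes, zero at the start; "wrist_torque": the same for the moment, N m; "finger_gap": finger opening in m; "grasp_force": force on a finger pad.
Only numpy, scipy, OpenCV 4.12 (cv2) and the standard library are available. Lean on these libraries where they do the work, as an engineer would, in place of code of your own. Each camera call takes 0.05 s, during which the arm holds its last target. There are 200 camera calls.

## Working session

There is one attempt and no reset: what is moved stays moved. The work goes in short steps, Python scripts to look and compute and a shell command to move; the robot and the scene stay as the last step left them, time stands still between calls to the robot, and variables do not carry over. Pictures are saved under pics/ and viewed, at most 10 in all, crops included, and the job is handed in when it is done.

```bash
mkdir -p pics
cat > h.py <<'E'
import numpy as np, cv2, json
from bench import bot
from scipy.spatial.transform import Rotation as R
def cal(n):
    c=bot.get_calibration(n); f=240/np.tan(np.radians(c["vertical_fov"])/2); return c,f
def cloud(n,st=None):
    c,f=cal(n)
    if n=="wrist":
        st=bot.get_state()
    im,d=bot.grab_frame(n)
    v,u=np.mgrid[:480,:640]
    P=np.stack([(u-c["cx"])/f*d,(v-c["cy"])/f*d,d],-1)
    if n=="wrist":
        M=np.array(c["mount"]); P=P@M[:3,:3].T+M[:3,3]
        P=P@R.from_quat(st["eef_rot"]).as_matrix().T+st["tcp_pos"]
    else:
        o=np.array(c["orientation"]); Rm=R.from_quat(o).as_matrix() if o.size==4 else o.reshape(3,3)
        P=P@Rm.T+np.array(c["eye"])
    P[d==0]=np.nan
    return im,P
E
python3 - <<'E'
from h import *
print(bot.get_state())
for n in("scene","side"):
    print(bot.get_calibration(n))
    im,P=cloud(n); cv2.imwrite(f"pics/{n}0.png",im); np.save(f"{n}0.npy",P)
    for k in["unit","carton","tray","sharps_bin","bottle","tip_box","window_tab","handle"]:
        print(n,k,[(np.round(s["position"],3).tolist(),round(s["score"],2)) for s in bot.spot_in(n,k)])
E
```

```text
{'time': 0.0, 'q': array([-1.34661704e+00,  3.00507918e-01,  1.52158600e+00,  2.56177718e-05,
        1.32068839e+00, -6.65967337e-02]), 'qvel': array([ 0.00058741,  0.0012243 , -0.00037555, -0.00198036, -0.00110297,
       -0.00059885]), 'joint_efforts': array([-3.56353754e-03, -5.43498981e+01, -3.61796665e+01, -2.28876011e-04,
        4.02429534e-03,  4.30259911e-05]), 'tcp_pos': array([ 0.15763917, -0.52670048,  0.24469902]), 'eef_rot': array([ 9.89450052e-01,  1.44873188e-01, -3.44489464e-05, -5.93960879e-04]), 'wrist_force': array([-0.11041191, -0.43874395,  0.06061469]), 'wrist_torque': array([-0.02125404, -0.01837453, -0.0106638 ]), 'grasp_force': 0.0, 'finger_gap': 0.08559457939238387}
{'vertical_fov': 55.71916702382443, 'cx': 322.9079863753039, 'cy': 244.35125114525133, 'eye': array([ 1.18419415, -0.33920642,  0.74670656]), 'orientation': array([ 0.7995179 ,  0.42235851, -0.20158094, -0.37649641])}
scene unit [([0.621, -0.024, 0.102], 0.59)]
scene carton [([0.554, 0.002, 0.157], 0.89), ([0.791, 0.102, 0.048], 0.84), ([0.786, -0.103, 0.048], 0.79)]
scene tray [([0.528, 0.459,
[... 343 characters left out ...]
603476, 'cx': 314.6374972874623, 'cy': 239.5884312258518, 'eye': array([0.4049279 , 0.87909948, 0.75373067]), 'orientation': array([-0.06844476,  0.90206894, -0.42551665,  0.02285863])}
side unit [([0.537, 0.093, 0.099], 0.93)]
side carton [([0.532, 0.025, 0.152], 0.87), ([0.777, 0.128, 0.049], 0.73), ([0.766, -0.082, 0.045], 0.72)]
side tray [([0.257, 0.411, 0.008], 0.86), ([0.537, 0.457, 0.005], 0.83), ([0.585, 0.222, 0.002], 0.63)]
side sharps_bin [([0.529, -0.161, 0.145], 0.81), ([0.527, 0.048, 0.107], 0.62)]
side bottle [([0.368, -0.055, 0.06], 0.96)]
side tip_box [([0.388, 0.191, 0.064], 0.93)]
side window_tab [([0.584, 0.223, 0.002], 0.75), ([0.525, 0.043, 0.11], 0.58)]
side handle []
```

View pics/scene0.png

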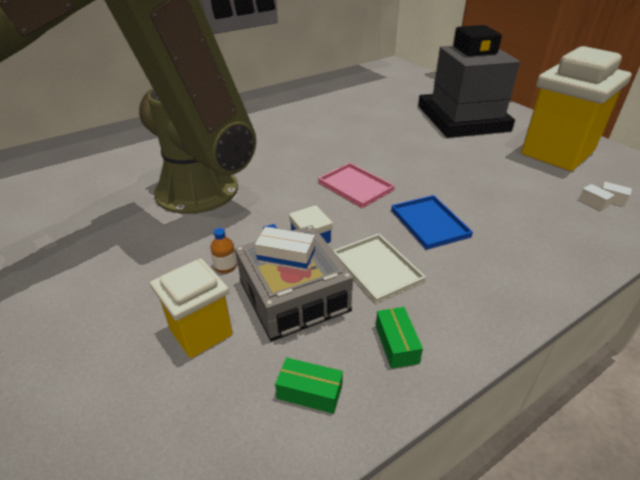

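View pics/side0.png

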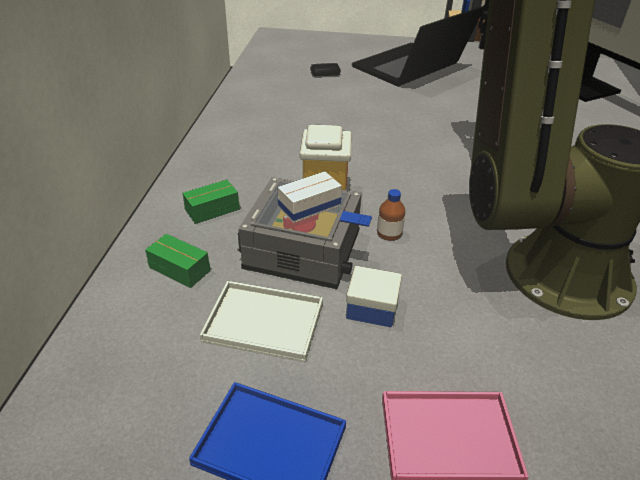

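The scene view shows the white carton on the unit at about (285,248), the white tray at (380,266), the bottle at (223,252) and the tip box at (311,225). The side view shows the tab (blue) at (356,218) and the white tray at (262,320); the green cartons and the pink and blue trays are decoys.

Run:
```python
from h import *
Ps=[];Cs=[]
for n in("scene","side"):
    P=np.load(f"{n}0.npy").reshape(-1,3); C=cv2.cvtColor(cv2.imread(f"pics/{n}0.png"),cv2.COLOR_BGR2HSV).reshape(-1,3)
    Ps.append(P);Cs.append(C)
P=np.concatenate(Ps);C=np.concatenate(Cs);src=np.repeat([0,1],480*640)
def rect(m,l):
    for s in(0,1,2):
        q=P[m&((src==s)|(s==2))]
        if len(q)<20: continue
        r=cv2.minAreaRect(q[:,:2].astype(np.float32)); print(l,s,len(q),np.round(r[0],4),np.round(r[1],4),round(r[2],1),"z",np.round(np.median(q[:,2]),4))
x,y,z=P.T
near=(abs(x-.56)<.16)&(abs(y-.01)<.14)
white=(C[:,1]<60)&(C[:,2]>130)
blue=(abs(C[:,0]-110)<15)&(C[:,1]>150)
rect(near&(z>.15)&(z<.17),"carton")
rect(near&(z>.097)&(z<.118)&~blue&(y>-.13),"unittop")
rect(near&(abs(z-.107)<.008)&blue&(x<.5),"tab")
rect((abs(x-.59)<.14)&(abs(y-.225)<.10)&(z>.013)&(z<.027),"tray")
rect((abs(x-.56)<.11)&(abs(y+.2)<.09)&(z>.12)&(z<.2),"bin")
rect((abs(x-.38)<.09)&(abs(y-.17)<.07)&(z>.055)&(z<.075),"tip")
rect((abs(x-.375)<.05)&(abs(y+.07)<.05)&(z>.03)&(z<.12),"bottle")
```

```text
carton 0 1177 [0.5346 0.0025] [0.1113 0.0632] 40.7 z 0.1602
carton 1 1251 [0.5317 0.0068] [0.1124 0.0651] 40.5 z 0.1605
carton 2 2428 [0.5331 0.0051] [0.1125 0.0693] 40.4 z 0.1604
unittop 0 4271 [0.5282 0.0107] [0.1905 0.2429] 82.1 z 0.1092
unittop 1 4244 [0.5262 0.0146] [0.196  0.2394] 81.6 z 0.1094
unittop 2 8515 [0.528  0.0138] [0.1969 0.2433] 81.8 z 0.1093
tab 1 277 [0.4367 0.0284] [0.0315 0.0572] 79.9 z 0.1113
tab 2 277 [0.4367 0.0284] [0.0315 0.0572] 79.9 z 0.1113
tray 0 714 [0.5836 0.222 ] [0.1424 0.1934] 85.2 z 0.019
tray 1 1367 [0.6102 0.215 ] [0.1596 0.2514] 85.3 z 0.0193
tray 2 2081 [0.6102 0.215 ] [0.1596 0.2514] 85.3 z 0.0192
bin 0 2837 [ 0.5291 -0.207 ] [0.1132 0.1123] 5.2 z 0.1552
bin 1 1722 [ 0.5249 -0.2006] [0.1115 0.114 ] 4.6 z 0.1461
bin 2 4559 [ 0.5277 -0.2032] [0.1155 0.1202] 5.2 z 0.1518
tip 0 685 [0.3899 0.1553] [0.0826 0.0923] 82.7 z 0.0662
tip 1 1817 [0.4079 0.1563] [0.09   0.1381] 78.4 z 0.0665
tip 2 2502 [0.4078 0.1553] [0.0917 0.136 ] 80.3 z 0.0664
bottle 0 701 [ 0.3744 -0.0818] [0.0557 0.0416] 49.4 z 0.0714
bottle 1 854 [ 0.3664 -0.065 ] [0.0442 0.0566] 69.8 z 0.0712
bottle 2 1555 [ 0.3682 -0.0728] [0.0534 0.0651] 34.0 z 0.0712
```

```bash
python3 -m inch '[[3.9,-3.1,0,0],[3.9,-3.1,0,0],[3.9,-3.1,0,0],[3.9,-3.1,0,0],[3.9,-3.1,0,0],[3.9,-3.1,0,0],[3.9,-3.1,0,0],[3.9,-3.1,0,0],[3.9,-3.1,0,0],[3.9,-3.1,0,0]]' 1; python3 -m inch '[[3.9,-3.1,0,0],[3.9,-3.1,0,0],[3.9,-3.1,0,0],[0,0,0,-8],[0,0,0,-8],[0,0,0,-7.8],[0,0,0,0],[0,0,0,0]]'
cat > st.py <<'E'
# usage: st.py X Y Z YAWX : rows needed (cm in current tool frame, spin deg) to reach a pose
import sys; from h import *
s=bot.get_state(); M=R.from_quat(s["eef_rot"]).as_matrix()
yaw=np.degrees(np.arctan2(M[1,0],M[0,0]))
print("t",round(s["time"],2),"tcp",np.round(s["tcp_pos"],4),"yaw",round(yaw,1),"z",np.round(M[:,2],3),"q",np.round(s["q"],2),"F",np.round(s["wrist_force"],1))
if len(sys.argv)>3:
    t=np.array([float(a) for a in sys.argv[1:4]]); print("d(cm)",np.round(M.T@(t-s["tcp_pos"])*100,2))
if len(sys.argv)>4: print("spin",round(-(float(sys.argv[4])-yaw),1))
E
python3 st.py .533 .005 .245 40.5
cat > look.py <<'E'
from h import *
import sys
im,P=cloud("wrist"); cv2.imwrite(sys.argv[1],im); np.save("w.npy",P)
E
python3 look.py pics/w1.png
python3 - <<'E'
from h import *
P=np.load("w.npy").reshape(-1,3); im=cv2.imread("pics/w1.png")
q=P[(abs(P[:,2]-.16)<.008)&(abs(P[:,0]-.53)<.1)&(abs(P[:,1])<.1)]
print(cv2.minAreaRect(q[:,:2].astype(np.float32)),len(q))
E
```

```text
time: 1.9
tcp_pos: [0.4433, -0.1161, 0.2456]
eef_rot: [0.989, 0.145, 0.0, 0.0]
wrist_force: [0.7, -0.6, 0.0]
finger_gap: 0.0852
grasp_force: 0.0
time: 2.7
tcp_pos: [0.5279, 0.0045, 0.2453]
eef_rot: [0.939, 0.344, 0.0, -0.0]
wrist_force: [-0.1, 0.3, 0.6]
finger_gap: 0.0851
grasp_force: 0.0
t 2.7 tcp [0.5279 0.0045 0.2453] yaw 40.2 z [ 0.  0. -1.] q [-0.06  0.25  1.58  0.    1.31  0.81] F [-0.1  0.3  0.6]
d(cm) [0.43 0.29 0.03]
spin -0.3
((0.5343018174171448, 0.005054570734500885), (0.11055391281843185, 0.06027756631374359), 40.69575881958008) 18109
```

View pics/w1.png

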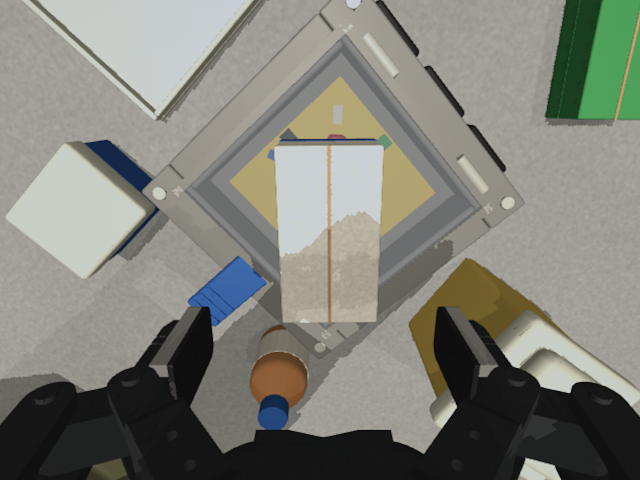

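Wrist view: the carton is at (330,230), square to the jaws. The case screws are at (352,3), (160,193), (508,203) and (320,348), and the tab is at (228,290).

```bash
python3 -m inch '[[0.5,0.4,0,0],[0,0,2,0],[0,0,3,0],[0,0,3,0],[0,0,2,0],[0,0,0.8,0],[0,0,0,0]]' 1; python3 -m inch '[[0,0,0,0],[0,0,0,0],[0,0,0,0],[0,0,0,0],[0,0,0,0],[0,0,0,0],[0,0,0,0]]' 0
python3 - <<'E'
from h import *
P=np.load("w.npy")
pts=[P[v,u] for u,v in [(352,3),(160,193),(508,203),(320,348)]]; print(np.round(pts,4), np.round(np.mean(pts,0),4))
a,b,c,d=[p[:2] for p in pts]
print(np.degrees(np.arctan2(*(a-b)[::-1])),np.degrees(np.arctan2(*(c-d)[::-1])))
im=cv2.imread("pics/w1.png");H=cv2.cvtColor(im,cv2.COLOR_BGR2HSV)
m=(abs(P[...,2]-.107)<.01)&(abs(H[...,0].astype(int)-110)<15)&(H[...,1]>150)&(P[...,0]<.5)&(P[...,1]>0)
print(cv2.minAreaRect(P[m][:,:2].astype(np.float32)),m.sum(),np.median(P[m][:,2]))
E
```

```text
time: 3.45
tcp_pos: [0.5343, 0.0047, 0.1367]
eef_rot: [0.938, 0.345, -0.001, -0.0]
wrist_force: [0.9, 0.7, 0.3]
finger_gap: 0.0858
grasp_force: 0.0
time: 4.15
tcp_pos: [0.5349, 0.0047, 0.1388]
eef_rot: [0.938, 0.346, 0.001, 0.0]
wrist_force: [-0.2, 0.1, 6.4]
finger_gap: 0.0591
grasp_force: 64.1
[[ 0.6464  0.0815  0.1044]
 [ 0.4709  0.1068  0.1043]
 [ 0.6243 -0.0862  0.1041]
 [ 0.446  -0.0614  0.1043]] [0.5469 0.0102 0.1043]
-8.20729060975528 -7.921605288642948
((0.4403126835823059, 0.02633509412407875), (0.028860021382570267, 0.05731651559472084), 81.89958190917969) 2406 0.10835954836006523
```

```bash
python3 -m inch '[[0,0,-2,0],[0,0,-3,0],[0,0,-3,0],[0,0,0,7.5],[0,0,0,7.5],[0,0,0,7.5],[0,0,0,7.5],[0,0,0,7.5],[0,0,0,7.5],[0,0,0,0]]'; python3 -m inch '[[0.6,-4.4,0,0],[0.6,-4.4,0,0],[0.6,-4.4,0,0],[0.6,-4.4,0,0],[0.6,-4.4,0,0],[0,0,0,0],[0,0,0,0]]'
python3 st.py .584 .222 .055 -4.9
python3 look.py pics/w2.png
python3 - <<'E'
from h import *
P=np.load("w.npy")
m=(P[...,2]>.012)&(P[...,2]<.03)&(P[...,1]>.12)&(P[...,0]>.47)
q=P[m][:,:2].astype(np.float32); print(cv2.minAreaRect(q),m.sum())
E
```

```text
time: 5.15
tcp_pos: [0.5343, 0.0048, 0.2178]
eef_rot: [0.999, -0.041, 0.0, -0.0]
wrist_force: [-0.5, -0.1, -2.0]
finger_gap: 0.0591
grasp_force: 65.0
time: 5.85
tcp_pos: [0.5814, 0.2224, 0.217]
eef_rot: [0.999, -0.037, -0.0, 0.0]
wrist_force: [0.0, 0.3, -1.6]
finger_gap: 0.0593
grasp_force: 65.3
t 5.85 tcp [0.5814 0.2224 0.217 ] yaw -4.3 z [-0. -0. -1.] q [ 0.31  0.48  1.33 -0.    1.32  1.95] F [ 0.   0.3 -1.6]
d(cm) [2.70e-01 1.00e-02 1.62e+01]
spin 0.6
((0.5834450125694275, 0.327148973941803), (0.17748035490512848, 0.47662994265556335), 16.008329391479492) 5233
```

View pics/w2.png

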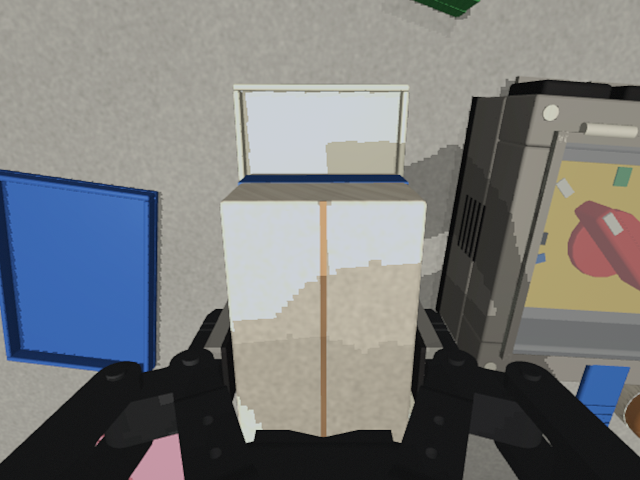

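The wrist view shows the carton at (325,310), centred over the white tray (rim 235–408 at row 88).

```bash
python3 -m inch '[[0.3,0,3,0.5],[0,0,4,0],[0,0,4,0],[0,0,4,0],[0,0,2,0],[0,0,1,0],[0,0,0,0],[0,0,0,0]]'; python3 -m inch '[[0,0,0.2,0],[0,0,0,0]]'
```

```text
time: 6.7
tcp_pos: [0.5854, 0.2212, 0.0388]
eef_rot: [0.999, -0.044, 0.001, -0.0]
wrist_force: [-0.3, 0.2, 0.2]
finger_gap: 0.0591
grasp_force: 65.3
time: 6.9
tcp_pos: [0.5849, 0.2215, 0.0362]
eef_rot: [0.999, -0.044, 0.001, -0.0]
wrist_force: [0.1, -0.7, -2.1]
finger_gap: 0.0591
grasp_force: 65.3
```

```bash
python3 -m inch '[[0,0,0.2,0],[0,0,0,0],[0,0,0,0]]'; python3 -m inch '[[0,0,0.1,0],[0,0,0,0],[0,0,0,0]]'
```

```text
time: 7.2
tcp_pos: [0.5849, 0.2216, 0.0339]
eef_rot: [0.999, -0.044, 0.001, -0.0]
wrist_force: [-0.4, 0.7, 3.7]
finger_gap: 0.059
grasp_force: 65.8
time: 7.5
tcp_pos: [0.5849, 0.2216, 0.0338]
eef_rot: [0.999, -0.044, 0.001, -0.0]
wrist_force: [-6.3, -1.3, 15.4]
finger_gap: 0.0592
grasp_force: 67.2
```

```bash
python3 -m inch '[[0,0,-0.1,0],[0,0,0,0],[0,0,0,0],[0,0,0,0]]' 0.82; python3 -m inch '[[0,0,-1,0],[0,0,-3,0],[0,0,-4,0],[0,0,-4,0],[0,0,-4,0],[0,0,-1,3],[0,0,0,0]]'; python3 st.py .427 .0275 .17 -8.05
python3 - <<'E'
from h import *
im,P=cloud("side"); np.save("s1.npy",P)
q=P[(abs(P[...,2]-.055)<.006)&(abs(P[...,0]-.585)<.09)&(abs(P[...,1]-.222)<.06)]
print(len(q),cv2.minAreaRect(q[:,:2].astype(np.float32)) if len(q) else 0,np.median(q[:,2]))
for t in(0,90,):pass
th=np.radians(np.arange(0,98,7.5)); print(np.round(np.c_[np.diff(-20.4*np.cos(th)),-np.diff(20.4*np.sin(th))],2).tolist())
E
```

```text
time: 7.9
tcp_pos: [0.5845, 0.2214, 0.033]
eef_rot: [0.999, -0.044, -0.0, 0.0]
wrist_force: [0.7, 0.6, 0.2]
finger_gap: 0.0702
grasp_force: 0.0
time: 8.6
tcp_pos: [0.5851, 0.2216, 0.2061]
eef_rot: [0.998, -0.071, 0.002, -0.001]
wrist_force: [-0.3, 0.8, -1.2]
finger_gap: 0.0704
grasp_force: 0.0
t 8.6 tcp [0.5851 0.2216 0.2061] yaw -8.1 z [ 0.004  0.001 -1.   ] q [0.3  0.5  1.34 0.   1.3  2.02] F [-0.3  0.8 -1.2]
d(cm) [-12.94  21.45   3.52]
spin -0.0
1679 ((0.5816919207572937, 0.22281186282634735), (0.06473393738269806, 0.11034457385540009), 85.4280014038086) 0.055641288911272846
[[0.17, -2.66], [0.52, -2.62], [0.86, -2.53], [1.18, -2.39], [1.48, -2.22], [1.76, -2.01], [2.01, -1.76], [2.22, -1.48], [2.39, -1.18], [2.53, -0.86], [2.62, -0.52], [2.66, -0.17], [2.66, 0.17]]
```

Carton is flat in the tray. Moving above the tab now.

```bash
python3 -m inch '[[-2.2,3.6,0,0],[-2.2,3.6,0,0],[-2.2,3.6,0,0],[-2.2,3.6,0,0],[-2.1,3.5,0,0],[-2.1,3.5,0,0],[0,0,0,0],[0,0,0,0]]' 0.6; python3 st.py .427 .0275 .1025 -8.05; python3 look.py pics/w3.png
python3 - <<'E'
from h import *
P=np.load("w.npy")
im=cv2.imread("pics/w3.png");H=cv2.cvtColor(im,cv2.COLOR_BGR2HSV)
m=(abs(P[...,2]-.107)<.01)&(abs(H[...,0].astype(int)-110)<15)&(H[...,1]>150)&(P[...,0]<.5)&(P[...,1]>0)
if m.sum(): print(cv2.minAreaRect(P[m][:,:2].astype(np.float32)),m.sum(),np.median(P[m][:,2]))
E
```

```text
time: 9.45
tcp_pos: [0.4255, 0.0274, 0.2027]
eef_rot: [0.998, -0.07, -0.0, -0.0]
wrist_force: [0.8, -0.7, -0.3]
finger_gap: 0.0512
grasp_force: 0.0
t 9.45 tcp [0.4255 0.0274 0.2027] yaw -8.1 z [-0.001  0.    -1.   ] q [-0.02  0.07  1.9   0.    1.17  1.69] F [ 0.8 -0.7 -0.3]
d(cm) [ 0.15 -0.03 10.02]
spin -0.0
((0.4396320879459381, 0.026101894676685333), (0.02923556976020336, 0.0564810074865818), 81.81735229492188) 3150 0.10836635149898804
```

View pics/w3.png

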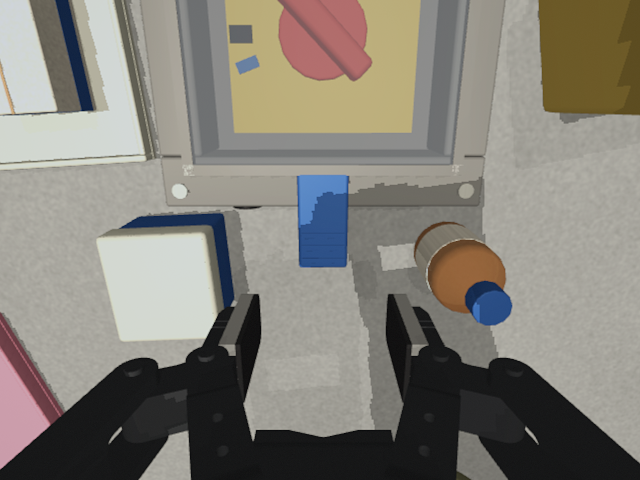

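Tab at (323,222), between the tip box (165,285) and bottle (468,265); the fingers line up with it.

```bash
python3 -m inch '[[0.1,0,2,0],[0,0,3,0],[0,0,3,0],[0,0,2,0],[0,0,0,0],[0,0,0,0]]'; python3 -m inch '[[0,0,0,0],[0,0,0,0],[0,0,0,0],[0,0,0,0],[0,0,0,0]]' 0;  python3 -m inch '[[0.04,0,-1.33,0],[0.13,0,-1.33,0],[0.26,0,-1.31,0],[0.26,0,-1.31,0],[0.43,0,-1.26,0],[0.43,0,-1.26,0]]'
```

```text
time: 10.1
tcp_pos: [0.4273, 0.0281, 0.1034]
eef_rot: [0.998, -0.07, -0.0, -0.0]
wrist_force: [0.4, 0.5, -0.4]
finger_gap: 0.051
grasp_force: 0.0
time: 10.6
tcp_pos: [0.4275, 0.0275, 0.1045]
eef_rot: [0.998, -0.07, 0.001, 0.0]
wrist_force: [-0.7, -1.7, 5.2]
finger_gap: 0.0282
grasp_force: 58.7
time: 11.2
tcp_pos: [0.4429, 0.0253, 0.1824]
eef_rot: [0.998, -0.07, 0.001, 0.0]
wrist_force: [11.7, -1.9, -8.7]
finger_gap: 0.0282
grasp_force: 59.8
```

```bash
python3 -m inch '[[0.59,0,-1.2,0],[0.59,0,-1.2,0],[0.74,0,-1.11,0],[0.74,0,-1.11,0],[0.88,0,-1.0,0],[0.88,0,-1.0,0],[1.0,0,-0.88,0],[1.0,0,-0.88,0],[1.11,0,-0.74,0],[1.11,0,-0.74,0]]'; python3 -m inch '[[1.2,0,-0.59,0],[1.2,0,-0.59,0],[1.26,0,-0.43,0],[1.26,0,-0.43,0],[0,0,0,0]]'; python3 st.py
```

```text
time: 12.2
tcp_pos: [0.5278, 0.0133, 0.2796]
eef_rot: [0.998, -0.07, -0.001, 0.0]
wrist_force: [5.3, -0.3, -15.3]
finger_gap: 0.0281
grasp_force: 60.2
time: 12.7
tcp_pos: [0.5769, 0.0064, 0.2998]
eef_rot: [0.998, -0.07, -0.001, -0.0]
wrist_force: [0.6, -0.6, -7.4]
finger_gap: 0.0283
grasp_force: 60.1
t 12.7 tcp [0.5769 0.0064 0.2998] yaw -8.1 z [-0.001  0.    -1.   ] q [-0.05  0.33  1.36  0.    1.46  1.66] F [ 0.6 -0.6 -7.4]
```

```bash
python3 -m inch '[[1.31,0,-0.26,0],[1.31,0,-0.26,0],[1.33,0,-0.09,0],[1.33,0,-0.09,0],[1.33,0,0.09,0],[0,0,0,0],[0,0,0,0]]'; python3 -m inch '[[0,0,0,0],[0,0,0,0],[0,0,0,0],[0,0,-2,0],[0,0,-2,0],[0,0,-3,0],[0,0,0,0],[0,0,0,0]]' 0.6; python3 st.py .547 .0102 .3
```

```text
time: 13.4
tcp_pos: [0.6415, -0.0026, 0.3069]
eef_rot: [0.998, -0.07, 0.0, -0.0]
wrist_force: [-0.6, 0.2, -0.1]
finger_gap: -0.0001
grasp_force: 0.0
time: 14.2
tcp_pos: [0.6419, -0.0028, 0.3766]
eef_rot: [0.998, -0.07, 0.0, -0.0]
wrist_force: [-0.3, 0.4, -1.1]
finger_gap: 0.051
grasp_force: 0.0
t 14.2 tcp [ 0.6419 -0.0028  0.3766] yaw -8.0 z [ 0.001 -0.    -1.   ] q [-0.06  0.47  0.99  0.    1.68  1.65] F [-0.3  0.4 -1.1]
d(cm) [-9.59  0.04  7.66]
```

The tab slipped out of the jaws near the top; I'll check the window.

Run:
```python
from h import *
for n in("side","scene"):
    im,P=cloud(n); cv2.imwrite(f"pics/{n}2.png",im)
    H=cv2.cvtColor(im,cv2.COLOR_BGR2HSV)
    m=(P[...,2]>.2)&(P[...,2]<.36)&(abs(H[...,0].astype(int)-110)<15)&(H[...,1]>150)&(abs(P[...,0]-.6)<.12)&(abs(P[...,1])<.06)
    q=P[m]; print(n,len(q)); 
    if len(q)>5: print(np.round([q.min(0),q.max(0),np.median(q,0)],4))
cv2.imwrite("pics/side2c.png",cv2.resize(cv2.imread("pics/side2.png")[80:320,140:460],None,fx=2,fy=2))
```

```text
side 9
[[ 0.617  -0.0081  0.2958]
 [ 0.6221  0.0165  0.3289]
 [ 0.619   0.0113  0.3272]]
scene 374
[[ 0.6213 -0.0154  0.2701]
 [ 0.6291  0.0107  0.3288]
 [ 0.6255 -0.0029  0.3008]]
```

View pics/side2c.png

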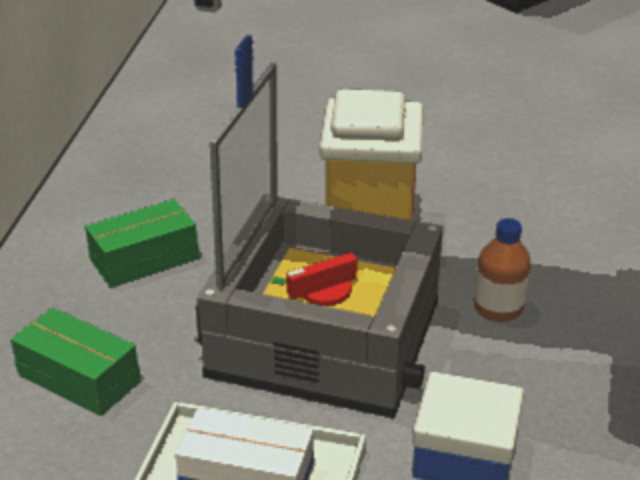

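The window stands upright (tab at (245,70)), the handle pointer is at the tripped mark, and the carton is in the tray. Next: over the handle.

```bash
python3 -m inch '[[-3.2,0,0,0],[-3.2,0,0,0],[-3.2,0,0,0],[0,0,0,-7.5],[0,0,0,-7.5],[0,0,0,-7.5],[0,0,0,-7.5],[0,0,0,-7.5],[0,0,0,-7.5],[0,0,0,0]]' 0.5;  python3 -m inch '[[0,0,4,0],[0,0,4,0],[0,0,4,0],[0,0,4,0],[0,0,0,0],[0,0,0,0]]'; python3 st.py .547 .0102 .084 37; python3 look.py pics/w4.png
python3 - <<'E'
from h import *
P=np.load("w.npy")
im=cv2.imread("pics/w4.png");H=cv2.cvtColor(im,cv2.COLOR_BGR2HSV)
near=(np.hypot(P[...,0]-.547,P[...,1]-.0102)<.06)
red=(np.minimum(H[...,0],180-H[...,0])<10)&(H[...,1]>100)
white=(H[...,1]<70)&(H[...,2]>130)
m=near&(abs(P[...,2]-.1)<.004)
for k in(m,m&red,m&white):
    q=P[k][:,:2].astype(np.float32); print(len(q),cv2.minAreaRect(q) if len(q)>5 else 0, np.mean(q,0) if len(q) else 0)
E
```

```text
time: 15.3
tcp_pos: [0.5467, 0.0107, 0.3755]
eef_rot: [0.948, 0.318, -0.001, -0.0]
wrist_force: [-0.0, 0.2, 0.1]
finger_gap: 0.0421
grasp_force: 0.0
time: 15.9
tcp_pos: [0.5471, 0.0106, 0.2173]
eef_rot: [0.949, 0.316, -0.0, -0.0]
wrist_force: [-0.1, 0.4, 0.4]
finger_gap: 0.0426
grasp_force: 0.0
t 15.9 tcp [0.5471 0.0106 0.2173] yaw 36.8 z [-0.  0. -1.] q [-0.05  0.32  1.56  0.    1.26  0.88] F [-0.1  0.4  0.4]
d(cm) [-0.03  0.03 13.33]
spin -0.2
2032 ((0.5506439805030823, 0.013233322650194168), (0.07493363320827484, 0.013212163001298904), 37.17853927612305) [0.55208856 0.01415085]
1750 ((0.5509162545204163, 0.013436311855912209), (0.07425674051046371, 0.013191723264753819), 37.15503692626953) [0.54922473 0.01195856]
253 ((0.5734274983406067, 0.03081069514155388), (0.0161969605833292, 0.005836650729179382), 36.707401275634766) [0.57353    0.03088638]
```

View pics/w4.png

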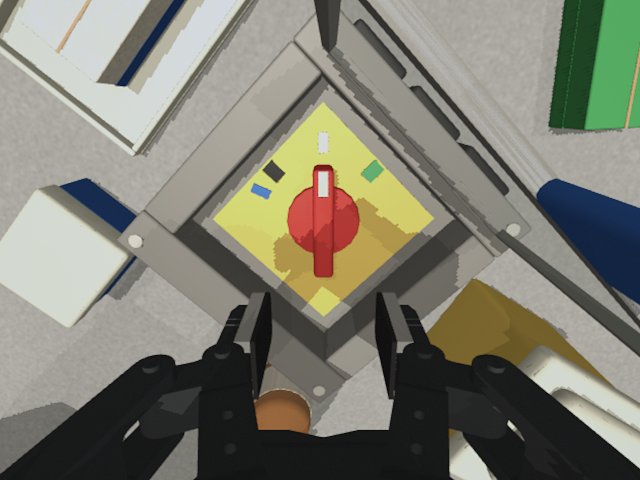

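The wrist view shows the bar upright in the picture at (323,220), pointer at the white mark (323,142), black/blue marks on the left, green at right; the jaws are aligned with it.

```bash
python3 -m inch '[[0,0,3,0],[0,0,3,0],[0,0,3,0],[0,0,2,0],[0,0,1,0],[0,0,0.9,0],[0,0,0,0],[0,0,0,0]]'; python3 -m inch '[[0,0,0,0],[0,0,0,0],[0,0,0,0],[0,0,0,0],[0,0,0,0]]' 0; python3 st.py
```

```text
time: 16.75
tcp_pos: [0.5475, 0.0106, 0.0885]
eef_rot: [0.948, 0.317, 0.001, 0.0]
wrist_force: [-0.0, -0.4, -0.3]
finger_gap: 0.0429
grasp_force: 0.0
time: 17.25
tcp_pos: [0.5472, 0.0107, 0.0883]
eef_rot: [0.948, 0.317, 0.0, 0.0]
wrist_force: [-3.4, -0.6, 5.9]
finger_gap: 0.0132
grasp_force: 58.7
t 17.25 tcp [0.5472 0.0107 0.0883] yaw 37.0 z [ 0.001  0.    -1.   ] q [-0.05  0.47  1.68  0.    0.99  0.88] F [-3.4 -0.6  5.9]
```

```bash
python3 -m inch '[[0,0,0,-7],[0,0,0,-7],[0,0,0,-7],[0,0,0,-7],[0,0,0,-7],[0,0,0,-7],[0,0,0,-7],[0,0,0,-7],[0,0,0,0]]'; python3 -m inch '[[0,0,0,-3],[0,0,0,-3],[0,0,0,-2],[0,0,0,0],[0,0,0,0],[0,0,0,0]]'; python3 st.py; python3 -c "
from h import *
print(bot.get_state()['wrist_torque'])"
```

```text
time: 18.15
tcp_pos: [0.547, 0.0108, 0.0883]
eef_rot: [0.687, 0.727, 0.0, 0.0]
wrist_force: [-3.1, 3.1, 7.6]
finger_gap: 0.0128
grasp_force: 59.1
time: 18.75
tcp_pos: [0.547, 0.0109, 0.0883]
eef_rot: [0.636, 0.771, 0.0, -0.0]
wrist_force: [-3.3, 1.1, 7.3]
finger_gap: 0.0124
grasp_force: 59.1
t 18.75 tcp [0.547  0.0109 0.0883] yaw 100.9 z [ 0.  0. -1.] q [-0.05  0.47  1.68  0.    0.99 -0.24] F [-3.3  1.1  7.3]
[ 0.38968529  0.90762947 -0.26310272]
```

```bash
python3 -m inch '[[0,0,0,7],[0,0,0,7.5],[0,0,0,7.5],[0,0,0,7.5],[0,0,0,7.5],[0,0,0,7.5],[0,0,0,7.5],[0,0,0,7.5],[0,0,0,7.5],[0,0,0,0]]'; python3 -m inch '[[0,0,0,7.5],[0,0,0,7.5],[0,0,0,7.5],[0,0,0,7.5],[0,0,0,7.5],[0,0,0,4],[0,0,0,2],[0,0,0,0],[0,0,0,0],[0,0,0,0]]'; python3 st.py; python3 -c "
from h import *
print(bot.get_state()['wrist_torque'])"
```

```text
time: 19.75
tcp_pos: [0.5472, 0.0107, 0.0883]
eef_rot: [0.957, 0.29, 0.0, 0.0]
wrist_force: [-2.6, 0.5, 6.6]
finger_gap: 0.0131
grasp_force: 58.9
time: 20.75
tcp_pos: [0.5472, 0.0106, 0.0883]
eef_rot: [0.997, -0.083, 0.0, 0.0]
wrist_force: [-2.4, 0.0, 5.8]
finger_gap: 0.0131
grasp_force: 59.4
t 20.75 tcp [0.5472 0.0106 0.0883] yaw -9.5 z [ 0.001 -0.001 -1.   ] q [-0.05  0.47  1.68 -0.    0.99  1.69] F [-2.4  0.   5.8]
[-0.21865433  0.39912669  0.68926379]
```

```bash
python3 -m inch '[[0,0,0,0],[0,0,0,0],[0,0,0,0],[0,0,-2,0],[0,0,-4,0],[0,0,-4,0],[0,0,-3,-1.5],[0,0,0,0],[0,0,0,0]]' 0.5; python3 look.py pics/w5.png
python3 - <<'E'
from h import *
P=np.load("w.npy")
m=(np.hypot(P[...,0]-.547,P[...,1]-.0102)<.06)&(abs(P[...,2]-.1)<.004)
q=P[m][:,:2].astype(np.float32); print(len(q),cv2.minAreaRect(q))
E
python3 -m inch '[[0,0,-4,0],[0,0,-4,0],[0,0,-4,0],[0,0,-4,0],[0,0,0,0],[0,0,0,0]]' 0.6
python3 st.py .626 -.001 .301 -8.05
python3 - <<'E'
from h import *
th=np.radians(np.arange(90,-1,-5)); r=19.7; print(np.round(np.c_[np.diff(-r*np.cos(th)),-np.diff(r*np.sin(th))],2).tolist())
E
```

```text
time: 21.65
tcp_pos: [0.5469, 0.0106, 0.2175]
eef_rot: [0.998, -0.07, 0.0, -0.0]
wrist_force: [0.7, -0.7, -0.6]
finger_gap: 0.0427
grasp_force: 0.0
750 ((0.5291567444801331, 0.01307845488190651), (0.013270149938762188, 0.030265403911471367), 81.52998352050781)
time: 22.3
tcp_pos: [0.547, 0.0106, 0.3763]
eef_rot: [0.998, -0.07, -0.001, 0.0]
wrist_force: [0.8, -0.5, 0.0]
finger_gap: 0.0516
grasp_force: 0.0
t 22.3 tcp [0.547  0.0106 0.3763] yaw -8.0 z [-0.001  0.    -1.   ] q [-0.05  0.23  1.31  0.    1.6   1.66] F [ 0.8 -0.5  0. ]
d(cm) [7.99 0.04 7.52]
spin 0.0
[[-1.72, 0.07], [-1.7, 0.22], [-1.68, 0.37], [-1.64, 0.52], [-1.59, 0.66], [-1.52, 0.79], [-1.45, 0.92], [-1.36, 1.05], [-1.27, 1.16], [-1.16, 1.27], [-1.05, 1.36], [-0.92, 1.45], [-0.79, 1.52], [-0.66, 1.59], [-0.52, 1.64], [-0.37, 1.68], [-0.22, 1.7], [-0.07, 1.72]]
```

View pics/w5.png

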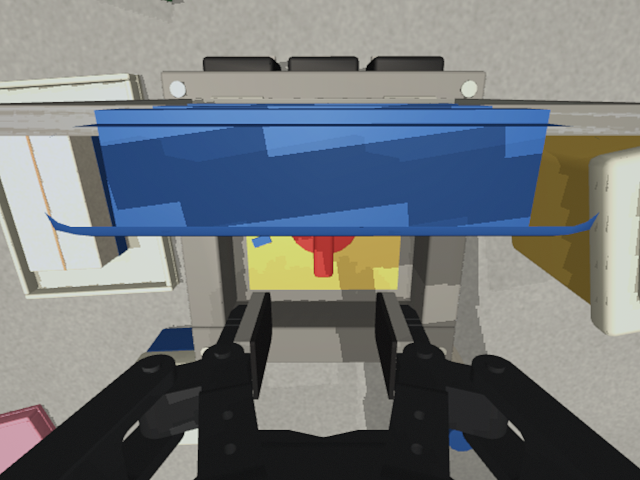

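Handle tail at (323,262) is along the unit's x axis (8.5° off world x): ON. The upright tab fills the foreground. Pinching it from above.

```bash
python3 -m inch '[[4,0,0,0],[4,0,0,0],[0,0,0,0],[0,0,2.5,0],[0,0,2.5,0],[0,0,2.5,0],[0,0,0,0],[0,0,0,0]]'; python3 -m inch '[[0,0,0,0],[0,0,0,0],[0,0,0,0],[0,0,0,0],[0,0,0,0]]' 0; python3 st.py
```

```text
time: 23.1
tcp_pos: [0.6258, -0.0005, 0.302]
eef_rot: [0.998, -0.07, -0.001, -0.0]
wrist_force: [-0.4, 0.4, 0.4]
finger_gap: 0.0512
grasp_force: 0.0
time: 23.6
tcp_pos: [0.6263, -0.0005, 0.3039]
eef_rot: [0.998, -0.07, 0.001, -0.0]
wrist_force: [0.4, -0.5, 7.0]
finger_gap: 0.0287
grasp_force: 59.2
t 23.6 tcp [ 6.263e-01 -5.000e-04  3.039e-01] yaw -8.0 z [ 0.002 -0.    -1.   ] q [-0.06  0.44  1.2   0.    1.5   1.65] F [ 0.4 -0.5  7. ]
```

```bash
python3 -m inch '[[-1.72,0,0.07,0],[-1.7,0,0.22,0],[-1.68,0,0.37,0],[-1.64,0,0.52,0],[-1.59,0,0.66,0],[-1.52,0,0.79,0],[0,0,0,0]]'; python3 st.py
```

```text
time: 24.3
tcp_pos: [0.5278, 0.0133, 0.2769]
eef_rot: [0.998, -0.07, 0.001, 0.0]
wrist_force: [-0.9, -1.3, 3.3]
finger_gap: 0.0294
grasp_force: 59.8
t 24.3 tcp [0.5278 0.0133 0.2769] yaw -8.0 z [ 0.002 -0.    -1.   ] q [-0.04  0.23  1.54 -0.    1.37  1.67] F [-0.9 -1.3  3.3]
```

```bash
python3 -m inch '[[-1.45,0,0.92,0],[-1.36,0,1.05,0],[-1.27,0,1.16,0],[-1.16,0,1.27,0],[-1.05,0,1.36,0],[-0.92,0,1.45,0],[0,0,0,0]]';python3 -m inch '[[-0.79,0,1.52,0],[-0.66,0,1.59,0],[-0.52,0,1.64,0],[-0.37,0,1.68,0],[0,0,0,0]]'; python3 st.py
```

```text
time: 25.0
tcp_pos: [0.4564, 0.0234, 0.2034]
eef_rot: [0.998, -0.07, -0.001, 0.0]
wrist_force: [-6.7, 0.5, 4.3]
finger_gap: 0.0287
grasp_force: 59.5
time: 25.5
tcp_pos: [0.4342, 0.0265, 0.1391]
eef_rot: [0.998, -0.07, -0.001, 0.0]
wrist_force: [-2.5, -0.4, 1.8]
finger_gap: 0.0289
grasp_force: 59.2
t 25.5 tcp [0.4342 0.0265 0.1391] yaw -8.1 z [-0.001  0.    -1.   ] q [-0.02  0.17  1.95  0.    1.02  1.69] F [-2.5 -0.4  1.8]
```

```bash
python3 -m inch '[[-0.22,0,1.7,0],[-0.07,0,1.5,0],[0,0,0.3,0],[0,0,0,0],[0,0,0,0]]';python3 -m inch '[[0,0,0.3,0],[0,0,0,0],[0,0,0,0]]'
```

```text
time: 26.0
tcp_pos: [0.4315, 0.0269, 0.1055]
eef_rot: [0.998, -0.07, 0.0, 0.0]
wrist_force: [-3.8, -1.3, -0.1]
finger_gap: 0.0287
grasp_force: 59.0
time: 26.3
tcp_pos: [0.4314, 0.0269, 0.1022]
eef_rot: [0.998, -0.07, 0.0, 0.0]
wrist_force: [-5.0, -1.5, 2.4]
finger_gap: 0.0289
grasp_force: 59.2
```

```bash
python3 -m inch '[[0,0,0.2,0],[0,0,0,0],[0,0,0,0]]';python3 -m inch '[[0,0,0.2,0],[0,0,0,0],[0,0,0,0]]'
```

```text
time: 26.6
tcp_pos: [0.4316, 0.027, 0.1012]
eef_rot: [0.998, -0.07, 0.001, -0.0]
wrist_force: [-12.4, -2.3, 22.5]
finger_gap: 0.0288
grasp_force: 61.3
time: 26.9
tcp_pos: [0.4323, 0.0268, 0.1]
eef_rot: [0.998, -0.07, 0.002, 0.0]
wrist_force: [-13.2, -1.9, 32.6]
finger_gap: 0.0286
grasp_force: 63.5
```

Firmly against its stop. Release, retreat upward, and check.

```bash
python3 -m inch '[[0,0,-0.3,0],[0,0,0,0],[0,0,0,0],[0,0,0,0],[0,0,0,0]]' 0.6; python3 -m inch '[[0,0,-2,0],[0,0,-4,0],[0,0,-4,0],[-2,0,-4,0],[-2,0,-2,0],[0,0,0,0],[0,0,0,0]]'
python3 - <<'E'
from h import *
for n in("side","wrist"):
    im,P=cloud(n); cv2.imwrite(f"pics/{n}9.png",im)
    H=cv2.cvtColor(im,cv2.COLOR_BGR2HSV)
    m=(abs(P[...,2]-.107)<.03)&(abs(H[...,0].astype(int)-110)<15)&(H[...,1]>150)&(abs(P[...,0]-.44)<.04)&(abs(P[...,1]-.027)<.03)
    q=P[m]; print(n,len(q),np.round([q.min(0),q.max(0),np.median(q,0)],4))
    if n=="side":
        q=P[(abs(P[...,2]-.055)<.006)&(abs(P[...,0]-.585)<.09)&(abs(P[...,1]-.222)<.06)]; print(cv2.minAreaRect(q[:,:2].astype(np.float32)),np.median(q[:,2]))
    for k in("bottle","tip_box","sharps_bin"):
        print(k,[np.round(s["position"],3).tolist() for s in bot.spot_in(n,k)])
cv2.imwrite("pics/side9c.png",cv2.resize(cv2.imread("pics/side9.png")[100:360,120:440],None,fx=2,fy=2))
E
```

```text
time: 27.4
tcp_pos: [0.4311, 0.027, 0.1005]
eef_rot: [0.998, -0.07, -0.0, -0.0]
wrist_force: [-0.3, 0.6, -0.3]
finger_gap: 0.051
grasp_force: 0.0
time: 28.1
tcp_pos: [0.3917, 0.0326, 0.2605]
eef_rot: [0.998, -0.07, 0.0, -0.0]
wrist_force: [-0.6, -0.1, 0.3]
finger_gap: 0.0514
grasp_force: 0.0
side 281 [[0.4079 0.0093 0.1059]
 [0.466  0.0459 0.1148]
 [0.4368 0.0303 0.1114]]
((0.5819010734558105, 0.22267843782901764), (0.06376536190509796, 0.11086716502904892), 85.43238830566406) 0.05564832215172899
bottle [[0.37, -0.056, 0.06]]
tip_box [[0.39, 0.192, 0.065], [0.539, 0.083, 0.109]]
sharps_bin [[0.524, -0.159, 0.139]]
wrist 471 [[0.4101 0.0078 0.1054]
 [0.4694 0.0437 0.1109]
 [0.4226 0.0208 0.1082]]
bottle [[0.377, -0.062, 0.076]]
tip_box [[0.398, 0.151, 0.061]]
sharps_bin [[0.494, -0.156, 0.091]]
```

View pics/side9c.png

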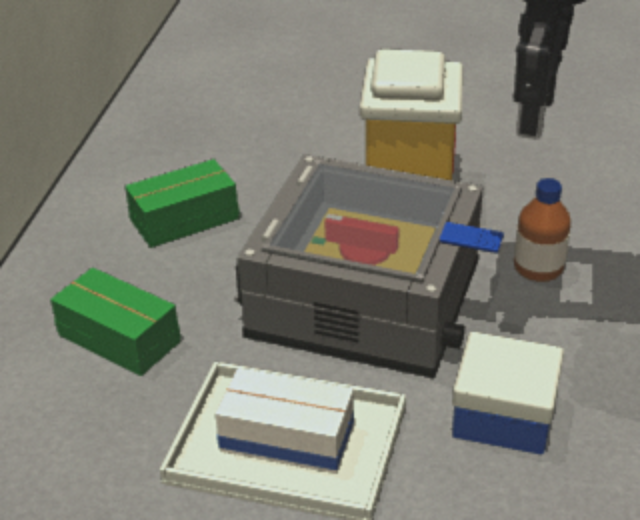

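The window is shut (tab at (470,237), same height as at the start), the handle is at ON (360,235), the carton is flat in the tray (285,415), and the bystanders haven't moved.

```bash
python3 -c "
from bench import bot
print(bot.hand_in())"
```

```text
the job is handed in; nothing more can be done
None
```

The job is handed in, but no verdict came back. In the last camera check the carton lay flat in the white tray, the handle was at ON after being held at its RESET stop, the window was shut, and the bin, bottle and tip box had not moved.

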